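# Set a batten home in the planing jig and lock it with the cam

## Robot

A 7-joint arm with a two-finger parallel gripper is mounted at the origin on a cart in front of the work surface, level with it; the furniture and walls round the work are solid. World frame = base frame: x ahead of the robot, y to its left, z up, the work surface at z = 0. Lengths are in m, angles in rad, forces in N, time in s.
With the tool pointing down it reaches from about 0.4 to 0.875 m from the base axis. Payload 19.3 kg.
Tool frame: the origin (TCP) lies at the very end of the fingers, on their centre line; the grasp point (between the pads) lies 19 mm behind it; z points along the fingers, y is the line along which they close (so a half turn about z gives the same grasp; the last joint's range is limited). The gripper opens to 85 mm and grips with 20 to 120 N. Pads are 22 mm wide; open, the fingers measure 114 mm over their backs; the gripper's body (76 mm by 85 mm) begins 54 mm behind the grasp point. The pads swing forward as they close: fully open they stand 13 mm farther back than shut.
Start: joints at [1.15, 0.521, -0.036, 1.599, 0.021, 1.021, -0.113], TCP at [0.215, -0.587, 0.199] pointing down, gripper open.
Joint ranges: [-2.91, 2.91], [-0.3, 2.13], [-1.5, 1.42], [0.17, 2.43], [-1.26, 4.41], [0.16, 1.93], [-2.52, 2.52]. Speed limits (rad/s): [1.89, 1.89, 2.39, 2.39, 3.01, 3.01, 3.01].

## Interface

Orientations are given as [roll, pitch, yaw] about the fixed x, y, z axes, in that order (R = Rz(yaw) Ry(pitch) Rx(roll)).
In Python, from workcell import bot gives the robot as it stands.
- The arm moves only by the tool carry_out, never from a script. Its argument "rows" is a list that holds one entry, the list of rows, each a list of 4 numbers: the shift along the tool's x, y, z in m, then the turn about the tool's z in degrees. In form: [[[x, y, z, twist], ...]]. A call has 1 to 12 rows; each row is the pose to reach, as a shift and turn from the pose commanded when the call began, along the tool's axes at that moment; what a row does not reach only later rows make up. A row lasts 1/12 s, in which the tool goes at most 41.7 mm and 7.16 degrees, less where a joint would pass 70% of its speed; a pose out of reach is approached as far as the arm can. A call with a gripper value outside its range is refused whole. "grip" is the finger opening in m, from 0 to 0.0854, set as the call begins (left out, the last holds). The fingers move at their own pace and stop on an object; "grip_force" is the grip in N (left out, the last holds). Time passes only in rows, so rows that repeat a pose let the fingers close. It gives the time, the measured TCP pose, the force, the opening and the grip force at its end, in the units of the state.
- bot.observe(): the state, without advancing time (a new reading comes with each control period).
- bot.grab_frame(name): name is "scene" or "top" or "wrist"; returns a dict with "pixels" (400x640x3 uint8, red, green, blue), "K" (3x3 intrinsics, pixels), "pose" (4x4, takes a point from camera to world coordinates). Camera axes: x right, y down, z forward; pixel columns grow to the right and rows downward; lengths in m; the calibration is good to about 2 mm. A picture is of the moment at which its call begins. There is no depth.
- bot.job_done(): hands the job in; it is judged then, once.
Trained networks look in a picture, given as the dict that the camera call returned (one of the last four; its "shot" number tells which), for a name from the list of things; names that differ only in an ending like _2 or _b are one class to them, and where a whole thing is asked for, a point or a joint stands for the part that bears it (a point fixed in the world has none). Each returns a list of dicts, best first, with "conf" (0 to 1); they miss things now and then, are a little off and sometimes report something else, mostly with a low value. They report only what shows in the picture. A call takes as long as a camera call.
- bot.look_for(picture, label): "position" ([column, row] in pixels, amid what is visible of it).
- bot.regions_of(picture, label): "region" (400x640 bool, what is visible of it) and "position" ([column, row] in pixels, amid what is visible of it).
- bot.spot_point(picture, label): "position" ([column, row] in pixels: a listed point, or the origin of a listed thing).
The state is a dict: "clock": time; "qpos": joint angles; "qd": joint speeds; "joint_efforts": joint torques, N m; "position": TCP position; "tool_rot": TCP orientation; "force": force on the tool from outside, world axes, zero at the start; "moment": the same for the moment, N m; "grip_width": finger opening in m; "finger_force": force on a finger pad.
Only numpy, scipy, OpenCV 4.12 (cv2) and the standard library are available. Lean on these libraries where they do the work, as an engineer would, in place of code of your own. Each camera call takes 0.05 s, during which the arm holds its last target. There are 200 camera calls.

## Task

Get the pine batten that lies on the planing jig ready for planing, using the fingertips only: push it square against the long fence, slide it along the fence until its end is home against the end stop, and then, once it is home, swing the dark wooden cam lever round until it grips the batten tight against the fence. Take neither batten nor lever between the fingers, do not lift or tip the batten, and leave the other things on the bench where they are. Finish clear of everything, with the batten home and held by the cam.

Things in the scene. Friction and masses are not known exactly. Their poses are not given: they have to be found in the camera images.
- jig: planing jig fixed on the bench: plywood base 190 (x) x 400 (y) mm, its top 14 mm above the bench. Origin on the bench under the base's middle; x points from the open front to the fence, y along the fence to the end stop, z up. The base stays put. Open at the front and at the -y end.
- fence (a point): middle of the fence's face, on the base (jig x +55 mm, y 0). The fence is a wooden bar along the jig's y, as long as the base, 28 mm thick, 22 mm high above the base; its face looks to the jig's -x
- stop (a point): middle of the end stop's face, on the base (jig x +15, y +165 mm). The stop is a bar across the +y end, from jig x -25 to +55 mm, 22 mm high above the base; its face looks to the jig's -y
- seat (a point): fixed point of the jig: where the middle of the batten, half-way up, is when the batten is home against fence and stop (jig x 35, y 87.5, z 34 mm)
- batten_center (a point): middle, half-way up, of the loose pine batten to be set: 40 (x) x 155 (y, its length) x 40 (z) mm, about 0.12 kg, axes along its edges. It starts askew on the base, on the -y side of the cam, its middle 35 to 55 mm short of home in jig x and 160 to 200 mm in jig y
- cam (a joint): cam lever's angle, rad. 0: lever square out to the jig's front (-x). It grows counter-clockwise from above, towards the jig's -y. Starts at 0 to 0.3: the batten passes the cam with 8 mm or more to spare. The cam meets a batten that is home at about 1.35 and grips tighter beyond (end 1.65). It stays where it is left and locks itself; some 1 N at the lever's end turns it free, 4 to 6 N grip the batten well
- pivot (a point): the cam's upright pivot axis, fixed on the jig (jig x -15.6, y 90 mm), half-way up the cam (26 mm above the bench). The cam is a dark hardwood disc of 24 mm radius set 9 mm off the pivot, in one piece with the lever; both reach from 16 to 36 mm above the bench
- lever_end (a point): middle of the round end of the cam lever, 108 mm from the pivot, half-way up (26 mm above the bench). The lever is 24 mm wide, its end a disc of 14.5 mm radius. While open it stands out past the front edge of the base, over the bench
- plane: small grey iron block plane, 44 x 155 x 55 mm; a bystander; origin under its middle
- spare_batten: a second pine batten of the same size, 40 x 155 x 40 mm, lying on the bench to the left of the jig; not the one to be clamped; a bystander; origin under its middle
- square: joiner's square with a dark wooden stock and steel blade, 105 x 167 x 20 mm; a bystander; origin under its middle
- mallet: round brown carver's mallet lying down, 68 x 231 x 69 mm, in front of the jig on the right; a bystander; origin under its middle
- tape_roll: roll of masking tape lying flat, 93 mm across, 19 mm high, to the left of the jig; a bystander; origin under its middle
- pencil: red pencil, 7 x 165 x 7 mm, lying behind the jig; a bystander; origin under its middle
- gouge: carving gouge with a yellow handle, 26 x 216 x 29 mm, lying on the dark plank (50 mm high) that two bar clamps hold on the front edge of the bench; a bystander; origin under its middle

How it is judged:
On the way:
1. the batten is home against fence and end stop while the cam lever is still open (x of batten_center in the frame of jig between 0.031 and 0.039 m and y of batten_center in the frame of jig between 0.0835 and 0.0915 m and angle between the y axis of batten_center and the y axis of jig, either way round below 0.04 rad and value of joint cam below 0.7 rad), for 0.2 s.
At the end, for the whole second after the job is handed in: The batten lies flat on the base, at rest, within 2.5 mm of fence and end stop and square to the fence within 0.04 rad; the cam lever is past 1.25 rad and presses on the batten with more than 3 N (x of batten_center in the frame of jig between 0.0325 and 0.039 m and y of batten_center in the frame of jig between 0.085 and 0.0915 m and angle between the y axis of batten_center and the y axis of jig, either way round below 0.04 rad and value of joint cam above 1.25 rad and contact force between cam and batten above 3 N and height (world z) of batten_center below 0.037 m and linear speed of batten below 0.01 m/s); the robot touches nothing.
It fails at once if the batten is lifted by more than 10 mm (height (world z) of batten_center above 0.044 m).
It fails at once if the batten is tipped by more than 0.25 rad (angle between batten_center's own z axis and vertical above 0.25 rad).
It fails at once if the batten is taken between the fingers (the grasp point, midway between the pads, is inside it) (x of the grasp point in the frame of batten_center between -0.015 and 0.015 m and y of the grasp point in the frame of batten_center between -0.072 and 0.072 m and z of the grasp point in the frame of batten_center below 0.018 m).
It fails at once if the cam lever is taken between the fingers (the grasp point is inside it) (x of the grasp point in the frame of lever_end between -0.008 and 0.1 m and y of the grasp point in the frame of lever_end between -0.007 and 0.007 m and z of the grasp point in the frame of lever_end below 0.009 m).
It fails at once if another thing on the bench is moved by more than 30 mm (distance of any of plane, spare_batten, square, mallet, tape_roll, pencil, gouge from where it was at the start of the episode above 0.03 m).
It also fails if it takes over 67 s, if anything falls off the work surface, if the arm or the gripper's body presses on something with over 40 N, if the wrist force passes 120 N, or if a joint passes its speed limit or range.

## Working session

There is one attempt and no reset: what is moved stays moved. The work goes in short steps, Python scripts to look and compute and a tool call to move; the robot and the scene stay as the last step left them, time stands still between calls to the robot, and variables do not carry over. Pictures are saved under pics/ and viewed, at most 10 in all, crops included, and the job is handed in when it is done.

Besides the shell and the picture viewer there is one more tool, called after "Call:" as name(argument=value, ...), one argument or row to a line, values as JSON. carry_out: Moves the arm, as the interface text tells. Its arguments: {"type":"object","properties":{"rows":{"type":"array","items":{"type":"array","items":{"type":"array","items":{"type":"number"}}}},"grip":{"type":"number"},"grip_force":{"type":"number"}},"required":["rows"]}

```bash
ls; mkdir -p pics
cat > h.py <<'E'
import numpy as np, cv2
from workcell import bot
def ray(f,uv):
    K=np.array(f["K"]);T=np.array(f["pose"])
    d=T[:3,:3]@np.linalg.inv(K)@np.array([uv[0],uv[1],1.]);return T[:3,3],d
def onz(f,uv,z):
    o,d=ray(f,uv);return (o+d*(z-o[2])/d[2])
def proj(f,p):
    T=np.linalg.inv(np.array(f["pose"]));c=T[:3,:3]@np.array(p)+T[:3,3];u=np.array(f["K"])@c;return u[:2]/u[2]
def save(f,n): cv2.imwrite("pics/"+n,cv2.cvtColor(f["pixels"],cv2.COLOR_RGB2BGR))
E
python3 - <<'E'
from h import *
np.set_printoptions(precision=4,suppress=True)
Z=dict(jig=0,fence=.014,stop=.014,seat=.034,batten_center=.034,pivot=.026,lever_end=.026,plane=0,spare_batten=0,square=0,mallet=0,tape_roll=0,pencil=0)
for n in ("top","scene"):
    f=bot.grab_frame(n);save(f,n+"0.png");print(n,np.array(f["pose"])[:3,3])
    for k,z in Z.items():
        for r in bot.spot_point(f,k)[:2]: print(k,round(r["conf"],2),np.round(r["position"],1),onz(f,r["position"],z)[:2])
s=bot.observe();print(s)
E
```

```text
pics
top [0.3958 0.1247 1.1339]
jig 0.95 [345.6 194.5] [0.579  0.0375]
fence 0.6 [339.7 173.5] [0.6347 0.0552]
fence 0.59 [429.6 281.8] [ 0.3465 -0.1859]
stop 0.96 [281.8 191.6] [0.5814 0.2123]
seat 0.75 [309.7 178.6] [0.6149 0.137 ]
seat 0.3 [352.2 122. ] [0.7754 0.0234]
batten_center 0.76 [379.8 185.2] [ 0.6005 -0.0517]
batten_center 0.63 [279.6 126.3] [0.7588 0.222 ]
pivot 0.8 [309.9 201.8] [0.5531 0.1353]
lever_end 0.78 [324.6 240.1] [0.4514 0.0944]
plane 0.78 [350.4 124.8] [0.7788 0.0254]
plane 0.22 [310.5 201.8] [0.5569 0.1339]
spare_batten 0.87 [211.2 188.4] [0.589  0.4072]
square 0.65 [419.2 123.1] [ 0.7881 -0.1702]
mallet 0.82 [428.7 279.8] [ 0.3511 -0.1875]
mallet 0.5 [325.4 238.7] [0.4565 0.0915]
tape_roll 0.57 [203.7 219.8] [0.5022 0.4228]
pencil 0.63 [281.2 128.4] [0.764  0.2203]
scene [-0.0995  0.934   0.6143]
jig 0.61 [324.1 208.8] [0.5798 0.0515]
fence 0.93 [306.1 201.3] [0.6449 0.0704]
fence 0.28 [256. 273.] [0.4862 0.4472]
stop 0.72 [295.4 223. ] [0.5751 0.2021]
stop 0.62 [415.9 209.6] [ 0.3281 -0.1263]
seat 0.78 [305.7 208.8] [0.5871 0.1393]
batten_center 0.73 [332
[... 369 characters left out ...]
7 0.0473]
mallet 0.57 [417.1 209.5] [ 0.3353 -0.1544]
tape_roll 0.66 [256.3 271.6] [0.5035 0.4315]
pencil 0.58 [248.1 209.3] [0.7724 0.2235]
pencil 0.32 [415.1 210.5] [ 0.3373 -0.1434]
{'clock': 1.4, 'qpos': array([ 1.1498,  0.5214, -0.0363,  1.5995,  0.0212,  1.0211, -0.1128]), 'qd': array([-0.0013, -0.0014,  0.0009,  0.0002,  0.001 , -0.0013,  0.0021]), 'joint_efforts': array([ -0.0021, -92.686 ,   1.9773, -37.0265,   0.0179,   0.0019,
         0.0002]), 'position': array([ 0.2148, -0.5869,  0.1994]), 'tool_rot': array([-3.1415, -0.    ,  0.3508]), 'force': array([0.2782, 0.0915, 0.221 ]), 'moment': array([-0.0663,  0.0489, -0.0272]), 'finger_force': 0.0, 'grip_width': 0.08547985914584538}
```

```bash
python3 -c "
import cv2
a=cv2.imread('pics/top0.png');cv2.imwrite('pics/c1.png',cv2.resize(a[100:300,240:500],(780,600),interpolation=cv2.INTER_CUBIC))"
```

```text
(no output)
```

View pics/c1.png

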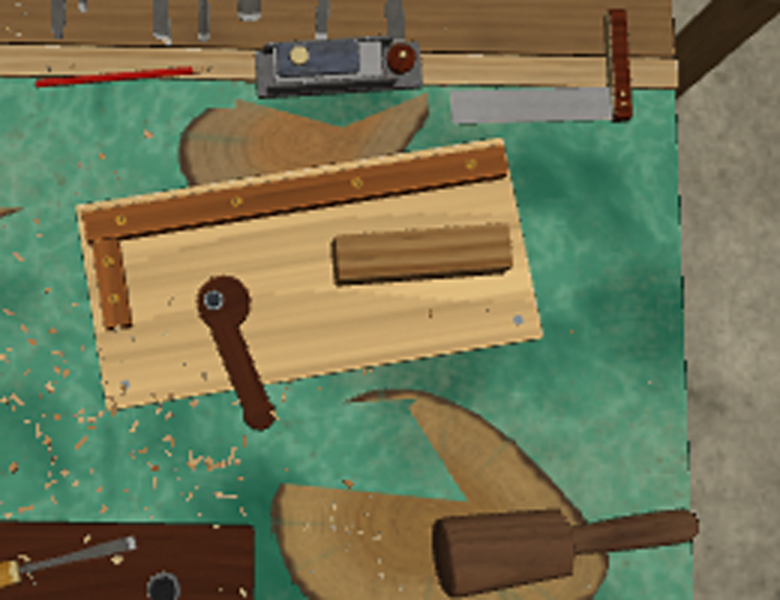

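```bash
cat >> h.py <<'E'
from scipy.optimize import least_squares
def fitjig(P,W):  # P: jig xy -> world xy
    r=lambda v:np.concatenate([[0,0]]+[w*(np.array([[np.cos(v[2]),-np.sin(v[2])],[np.sin(v[2]),np.cos(v[2])]])@np.array(a)+v[:2]-b) for (a,b),w in zip(P,W)])
    s=least_squares(r,[.58,.04,.15],loss="soft_l1",f_scale=.004);return s.x,r(s.x)[2:].reshape(-1,2)
E
python3 - <<'E'
from h import *
np.set_printoptions(precision=4,suppress=True)
f=bot.grab_frame("top");c=lambda x,y,z:onz(f,(240+x/3-.33,100+y/3-.33),z)[:2]
m={k:onz(f,r,z)[:2] for k,r,z in [("stop",(281.8,191.6),.014),("seat",(309.7,178.6),.034),("pivot",(309.9,201.8),.026),("jig",(345.6,194.5),0)]}
P=[((-.095,.2),c(110,410,.014)),((-.095,-.2),c(541,338,.014)),((.083,.2),c(80,209,.036)),((.083,-.2),c(503,150,.036)),((.055,-.2),c(506,177,.036)),((-.0156,.09),c(213,299,.036)),
((.015,.165),m["stop"]),((.035,.0875),m["seat"]),((-.0156,.09),m["pivot"]),((0,0),m["jig"])]
x,r=fitjig(P,[1]*len(P));print(x);print(r*1000)
R=np.array([[np.cos(x[2]),-np.sin(x[2])],[np.sin(x[2]),np.cos(x[2])]])
J=lambda w:R.T@(w-x[:2])
print("lever",J(onz(f,(324.6,240.1),.026)[:2]))
B=[c(*p,.054) for p in [(334,236),(510,224),(512,270),(337,284)]]
print("batten corners jig",[J(b) for b in B],J(np.mean(B,0)))
print("bc",J(onz(f,(379.8,185.2),.034)[:2]))
m=bot.regions_of(f,"batten_center")
for q in m[:1]:
    print(q["conf"]);cn=cv2.boxPoints(cv2.minAreaRect(np.argwhere(q["region"])[:,::-1].astype(np.float32)));print([J(onz(f,p,.054)[:2]) for p in cn])
E
```

```text
[0.5881 0.047  0.1678]
[[  1.0761   4.9757]
 [ -3.6473  -2.1616]
 [ -1.0705   4.2618]
 [  3.5074  -9.409 ]
 [  0.9693 -11.7347]
 [ -0.7328  -0.1728]
 [ -6.1512  -0.1244]
 [ -6.9507   2.1144]
 [  4.5032  -2.1871]
 [  9.0936   9.4134]]
lever [-0.1268  0.0696]
batten corners jig [array([ 0.0221, -0.0233]), array([ 0.0097, -0.1792]), array([-0.0311, -0.1734]), array([-0.0205, -0.0189])] [-0.0049 -0.0987]
bc [-0.0042 -0.0993]
0.72
[array([0.0828, 0.1994]), array([ 0.0897, -0.1926]), array([-0.1289, -0.1871]), array([-0.1325,  0.194 ])]
```

Call:
carry_out(
  rows=[
    [[0.491, -0.38, 0, 10.5], [0.491, -0.38, 0, 10.5], [0.491, -0.38, 0, 10.5], [0.491, -0.38, 0, 10.5], [0.491, -0.38, 0, 10.5], [0.491, -0.38, 0, 10.5], [0.491, -0.38, 0, 10.5], [0.491, -0.38, 0, 10.5], [0.491, -0.38, 0, 10.5], [0.491, -0.38, 0, 10.5], [0.491, -0.38, 0, 10.5], [0.491, -0.38, 0, 10.5]],
  ],
  grip=0,
)

```text
clock: 2.5
position: [0.4817, -0.1618, 0.1997]
tool_rot: [3.141, -0.0, 0.167]
force: [0.9, -1.7, 0.8]
grip_width: 0.0003
finger_force: 0.0
```

Call:
carry_out(
  rows=[
    [[0.03, -0.035, 0, 0], [0.06, -0.07, 0, 0], [0.075, -0.085, 0, 0], [0.075, -0.085, 0, 0]],
  ],
)

```text
clock: 2.83
position: [0.5434, -0.0609, 0.1994]
tool_rot: [-3.139, -0.002, 0.175]
force: [-0.5, 1.0, 0.5]
grip_width: -0.0
finger_force: 0.0
```

Run:
```python
from h import *
np.set_printoptions(precision=4,suppress=True)
s=bot.observe();print(s["position"],s["tool_rot"],s["clock"])
f=bot.grab_frame("wrist");save(f,"w1.png");print(np.array(f["pose"]))
for k,z in dict(batten_center=.034,pivot=.026,lever_end=.026,seat=.034,stop=.014,fence=.014).items():
    for r in bot.spot_point(f,k)[:1]: print(k,round(r["conf"],2),np.round(r["position"],1),onz(f,r["position"],z)[:2])
```

```text
[ 0.5434 -0.0609  0.1994] [-3.1394 -0.0018  0.1746] 2.8333
[[ 0.1752 -0.942  -0.2862  0.6168]
 [-0.9845 -0.1684 -0.0484 -0.0482]
 [-0.0026  0.2902 -0.957   0.3753]
 [ 0.      0.      0.      1.    ]]
batten_center 0.68 [320.2 111.8] [ 0.6028 -0.05  ]
pivot 0.97 [131.  123.5] [0.5577 0.136 ]
lever_end 0.73 [166.1 225.2] [0.4533 0.0961]
seat 0.57 [120.5  70.8] [0.6067 0.1423]
stop 0.73 [56.3 93.6] [0.5725 0.2178]
fence 0.72 [219.  52.] [0.6407 0.0579]
```

View pics/w1.png

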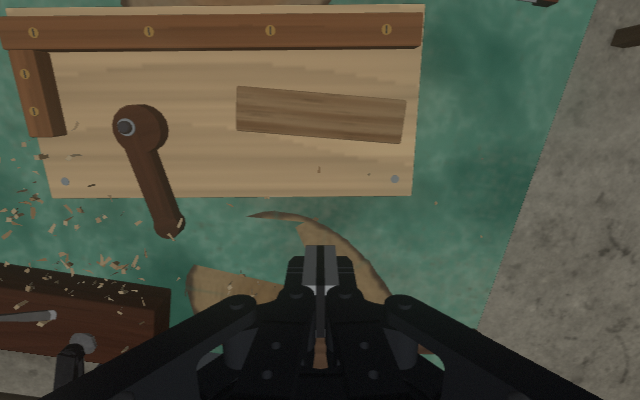

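Run:
```python
from h import *
np.set_printoptions(precision=4,suppress=True)
f=bot.grab_frame("wrist");c=lambda u,v,z:onz(f,(u,v),z)[:2]
P=[((-.095,.2),c(52,198,.014)),((-.095,-.2),c(412,195,.014)),((.055,-.2),c(421,46,.036)),((.083,-.2),c(424,5,.036)),((-.0156,.09),c(126,127,.036)),((-.025,.165),c(65,135,.036)),((-.0156,.09),c(131,123.5,.026)),((.055,.0),c(219,52,.014))]
x,r=fitjig(P,[1]*len(P));print(x);print(r*1000)
R=np.array([[np.cos(x[2]),-np.sin(x[2])],[np.sin(x[2]),np.cos(x[2])]])
J=lambda w:R.T@(w-x[:2])
for p in [(236,86),(406,99),(401,143),(236,130)]: print("batten",J(c(*p,.054)))
print("lever",J(c(166.1,225.2,.026)),"stopface top",J(c(49,52,.036)),"tcp",J(bot.observe()["position"][:2]))
```

```text
[0.5862 0.041  0.1807]
[[-0.5448  0.7046]
 [ 1.2329  1.4157]
 [ 3.3584 -5.5759]
 [-2.1275 -6.3732]
 [ 1.0731 -0.3049]
 [-3.7296 12.3064]
 [-1.498  -0.7336]
 [ 1.963   2.0597]]
batten [ 0.0196 -0.0251]
batten [ 0.0063 -0.1786]
batten [-0.0334 -0.1763]
batten [-0.0193 -0.0217]
lever [-0.124   0.0711] stopface top [0.0522 0.1494] tcp [-0.0647 -0.0993]
```

Call:
carry_out(
  rows=[
    [[0, 0, 0.04, -0.5], [0, 0, 0.08, -0.5], [0, 0, 0.12, -0.5], [0, 0, 0.155, -0.5], [0.005, 0, 0.169, -0.5], [0.015, 0, 0.169, -0.5], [0.022, 0, 0.169, -0.5], [0.026, 0, 0.169, -0.5], [0.03, 0, 0.169, -0.5], [0.034, 0, 0.169, -0.5], [0.038, 0, 0.169, -0.5], [0.042, 0, 0.169, -0.5]],
  ],
)

```text
clock: 4.23
position: [0.5826, -0.0604, 0.0308]
tool_rot: [3.141, -0.001, 0.176]
force: [-0.9, -0.3, -0.1]
grip_width: 0.0001
finger_force: 0.0
```

Call:
carry_out(
  rows=[
    [[0.003, 0, 0, 0], [0.006, 0, 0, 0], [0.009, 0, 0, 0], [0.012, 0, 0, 0], [0.015, 0, 0, 0], [0.018, 0, 0, 0], [0.02, 0, 0, 0], [0.022, 0, 0, 0], [0.024, 0, 0, 0], [0.025, 0, 0, 0]],
  ],
)

```text
clock: 5.07
position: [0.607, -0.0559, 0.0304]
tool_rot: [-3.142, -0.0, 0.176]
force: [-0.6, 0.4, 1.0]
grip_width: -0.0002
finger_force: 0.0
```

Run:
```python
from h import *
np.set_printoptions(precision=4,suppress=True)
f=bot.grab_frame("wrist");save(f,"w2.png")
x=[.5862,.041,.1807];R=np.array([[np.cos(x[2]),-np.sin(x[2])],[np.sin(x[2]),np.cos(x[2])]])
s=bot.observe();print(R.T@(s["position"][:2]-x[:2]),s["position"][2],R.T@s["force"][:2])
```

```text
[ 0.003  -0.0991] 0.03038309123583783 [0.5342 0.7608]
```

View pics/w2.png

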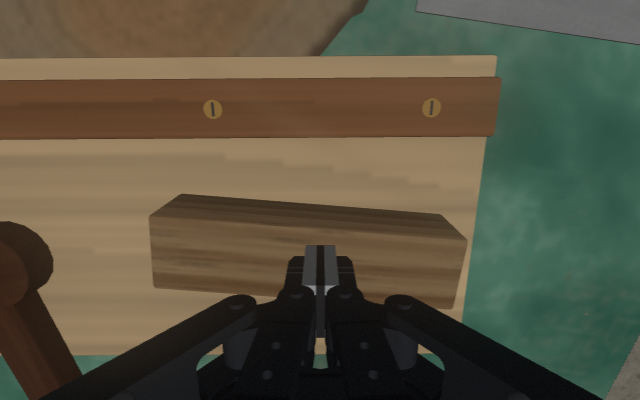

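Run:
```python
from h import *
np.set_printoptions(precision=4,suppress=True)
f=bot.grab_frame("wrist")
x=[.5862,.041,.1807];R=np.array([[np.cos(x[2]),-np.sin(x[2])],[np.sin(x[2]),np.cos(x[2])]])
J=lambda u,v,z:R.T@(onz(f,(u,v),z)[:2]-x[:2])
for n,p in dict(bt1=(150,215,.054),bt2=(466,240,.054),bb1=(181,194,.014),bb2=(442,214,.014),bt3=(155,287,.054),bt4=(453,308,.054),fencetop=(495,136,.036),fencetop2=(0,139,.036),baseR=(497,56,.014),tip=(320,247,.03)).items(): print(n,J(*p))
```

```text
bt1 [ 0.0239 -0.0181]
bt2 [ 0.0105 -0.1701]
bb1 [ 0.0228 -0.0171]
bb2 [ 0.0099 -0.1723]
bt3 [-0.015  -0.0149]
bt4 [-0.0278 -0.1681]
fencetop [ 0.0586 -0.186 ]
fencetop2 [0.0578 0.0602]
baseR [ 0.0976 -0.1922]
tip [-0.0041 -0.099 ]
```

Run:
```python
from h import *
f=bot.grab_frame("scene");s=bot.observe()
p=f["pixels"].copy();u=proj(f,s["position"]);print(u,s["force"],s["grip_width"])
a=p[130:250,250:410];cv2.imwrite("pics/s1.png",cv2.cvtColor(cv2.resize(a,(800,600),interpolation=cv2.INTER_CUBIC),cv2.COLOR_RGB2BGR));print((u-[250,130])*5)
```

```text
[336.88287744 188.28388796] [-1.08183478 -0.62147557 -0.16481474] 0.00021281334338256022
[434.41438718 291.41943979]
```

View pics/s1.png

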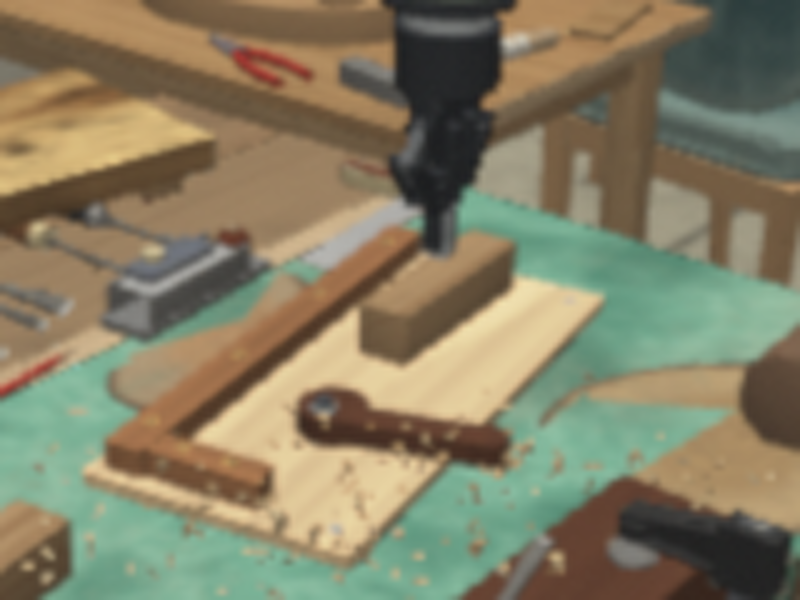

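Call:
carry_out(
  rows=[
    [[-0.03, 0, 0, 0], [-0.065, 0, 0, 0], [-0.068, 0, 0, 0], [-0.068, 0, 0.01, 0], [-0.068, 0, 0.02, 0], [-0.068, 0, 0.023, 0], [-0.068, 0, 0.026, 0], [-0.068, 0, 0.029, 0], [-0.068, 0, 0.032, 0]],
  ],
)

```text
clock: 5.97
position: [0.5401, -0.0677, -0.0021]
tool_rot: [-3.141, 0.0, 0.176]
force: [-0.0, -0.1, 0.3]
grip_width: -0.0002
finger_force: 0.0
```

Run:
```python
from h import *
f=bot.grab_frame("scene");s=bot.observe()
p=f["pixels"].copy();u=proj(f,s["position"]);print(s["position"],s["force"],s["grip_width"])
for dz in (.01,.02,.03,.04): print(dz,(proj(f,s["position"]+[0,0,dz])-[250,130])*5)
a=p[130:250,250:410];cv2.imwrite("pics/s2.png",cv2.cvtColor(cv2.resize(a,(800,600),interpolation=cv2.INTER_CUBIC),cv2.COLOR_RGB2BGR));print((u-[250,130])*5)
```

```text
[ 0.53973246 -0.06775813 -0.00245202] [-0.75754815  0.12014288 -0.00430434] 6.342230526855419e-05
0.01 [518.19945482 341.613791  ]
0.02 [519.0463259  329.14065982]
0.03 [519.89899161 316.58218251]
0.04 [520.75751162 303.9374801 ]
[517.3583195 354.0024431]
```

View pics/s2.png

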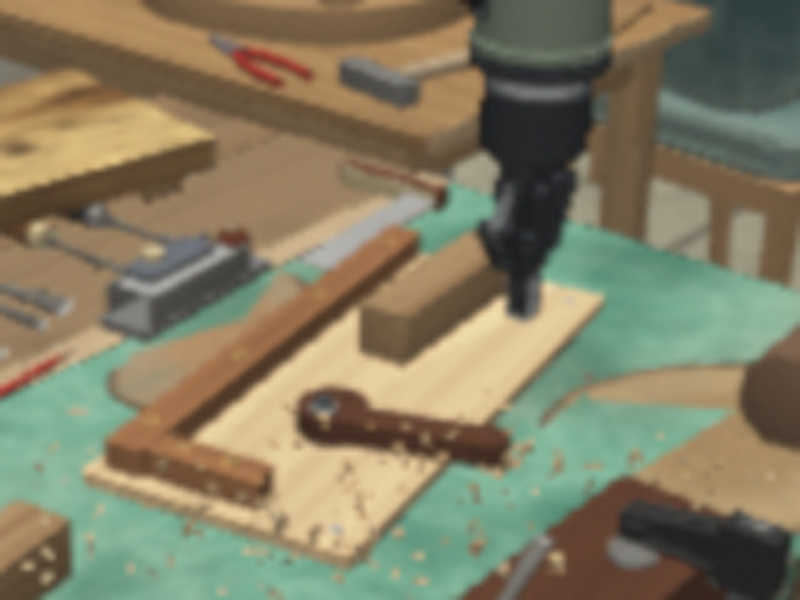

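Call:
carry_out(
  rows=[
    [[0.015, 0, 0, 0], [0.022, 0, 0, 0], [0.027, 0, 0, 0], [0.031, 0, 0, 0], [0.035, 0, 0, 0], [0.039, 0, 0, 0], [0.043, 0, 0, 0], [0.047, 0, 0, 0], [0.05, 0, 0, 0], [0.053, 0, 0, 0], [0.056, 0, 0, 0], [0.059, 0, 0, 0]],
  ],
)

```text
clock: 7.02
position: [0.5981, -0.0576, -0.0016]
tool_rot: [-3.142, 0.0, 0.176]
force: [-1.8, 0.0, 0.6]
grip_width: -0.0001
finger_force: 0.5
```

Call:
carry_out(
  rows=[
    [[0.002, 0, 0, 0], [0.004, 0, 0, 0], [0.006, 0, 0, 0], [0.007, 0, 0, 0], [0.008, 0, 0, 0]],
  ],
)

```text
clock: 7.43
position: [0.6058, -0.0561, -0.0016]
tool_rot: [-3.142, 0.0, 0.176]
force: [-1.0, -0.2, 1.2]
grip_width: 0.0001
finger_force: 0.8
```

```bash
cat >> h.py <<'E'
X=[.5862,.041,.1807];R=np.array([[np.cos(X[2]),-np.sin(X[2])],[np.sin(X[2]),np.cos(X[2])]])
def J(w): return R.T@(np.array(w)[:2]-X[:2])
def st():
    s=bot.observe();print("t",round(s["clock"],2),"jig",np.round(J(s["position"])*1000,1),"z",round(s["position"][2]*1000,1),"yaw",round(s["tool_rot"][2],3),"F jig",np.round(R.T@s["force"][:2],1),round(s["force"][2],1));return s
E
python3 - <<'E'
from h import *
st();f=bot.grab_frame("wrist");save(f,"w3.png")
E
```

```text
t 7.43 jig [  1.9 -99.1] z -1.6 yaw 0.176 F jig [-1.1  0. ] 1.2
```

View pics/w3.png

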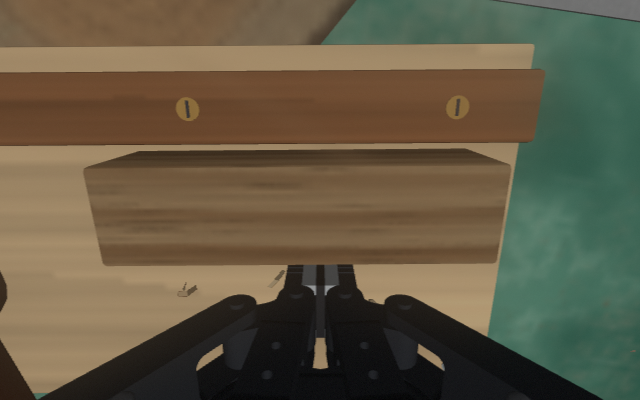

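Call:
carry_out(
  rows=[
    [[0.002, 0, 0, 0], [0.003, 0, 0, 0], [0.0045, 0, 0, 0], [0.006, 0, 0, 0], [0.0065, 0, 0, 0], [0.0065, 0, 0, 0]],
  ],
)

```text
clock: 7.98
position: [0.6108, -0.0552, -0.0018]
tool_rot: [-3.141, 0.003, 0.176]
force: [-10.4, 0.7, 6.6]
grip_width: -0.0001
finger_force: 4.8
```

Call:
carry_out(
  rows=[
    [[0.001, 0, 0, 0], [0.002, 0, 0, 0], [0.003, 0, 0, 0], [0.003, 0, 0, 0]],
  ],
)

```text
clock: 8.32
position: [0.6106, -0.0553, -0.0021]
tool_rot: [-3.141, 0.009, 0.176]
force: [-28.4, -1.6, 21.0]
grip_width: 0.0002
finger_force: 14.2
```

Call:
carry_out(
  rows=[
    [[-0.02, 0.0, 0, 0], [-0.04, 0.02, 0, 0], [-0.045, 0.055, 0, 0], [-0.045, 0.09, 0, 0], [-0.03, 0.112, 0, 0], [-0.005, 0.115, 0, 0], [0.02, 0.115, 0, 0], [0.023, 0.115, 0, 0], [0.023, 0.11, 0, 0], [0.023, 0.105, 0, 0], [0.023, 0.105, 0, 0]],
  ],
)

```text
clock: 9.23
position: [0.6552, -0.1523, -0.0017]
tool_rot: [-3.141, 0.001, 0.177]
force: [0.3, 0.1, -0.4]
grip_width: 0.0001
finger_force: 0.0
```

Run:
```python
from h import *
st();f=bot.grab_frame("wrist");save(f,"w4.png")
```

```text
t 9.23 jig [  33.2 -202.6] z -1.7 yaw 0.177 F jig [0.3 0. ] -0.4
```

View pics/w4.png

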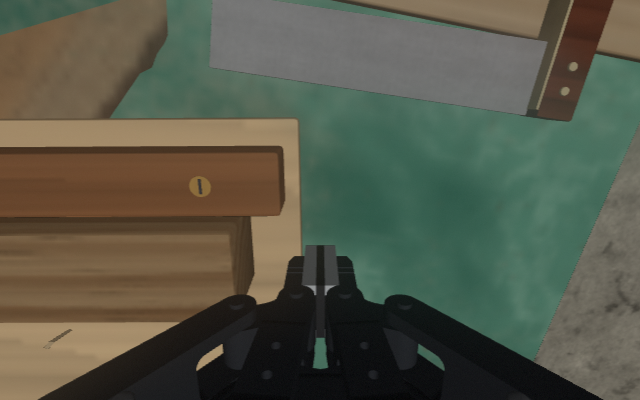

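Call:
carry_out(
  rows=[
    [[0, -0.01, 0, 0], [0, -0.018, 0, 0], [0, -0.022, 0, 0], [0, -0.026, 0, 0], [0, -0.03, 0, 0], [0, -0.035, 0, 0], [0, -0.04, 0, 0], [0, -0.046, 0, 0], [0, -0.052, 0, 0], [0, -0.058, 0, 0], [0, -0.064, 0, 0], [0, -0.07, 0, 0]],
  ],
)

```text
clock: 10.28
position: [0.6436, -0.0844, -0.0016]
tool_rot: [-3.142, 0.0, 0.176]
force: [-2.0, -2.6, 1.3]
grip_width: -0.0002
finger_force: 1.4
```

Call:
carry_out(
  rows=[
    [[0, -0.006, 0, 0], [0, -0.012, 0, 0], [0, -0.018, 0, 0], [0, -0.024, 0, 0], [0, -0.03, 0, 0], [0, -0.036, 0, 0], [0, -0.042, 0, 0], [0, -0.048, 0, 0], [0, -0.054, 0, 0], [0, -0.06, 0, 0], [0, -0.065, 0, 0], [0, -0.07, 0, 0]],
  ],
)

```text
clock: 11.28
position: [0.6315, -0.0154, -0.0016]
tool_rot: [-3.142, 0.0, 0.176]
force: [0.2, -0.9, -0.3]
grip_width: 0.0002
finger_force: 0.7
```

Run:
```python
from h import *
st();f=bot.grab_frame("wrist");save(f,"w5.png")
```

```text
t 11.28 jig [ 34.4 -63.6] z -1.6 yaw 0.176 F jig [ 0.  -0.9] -0.3
```

View pics/w5.png

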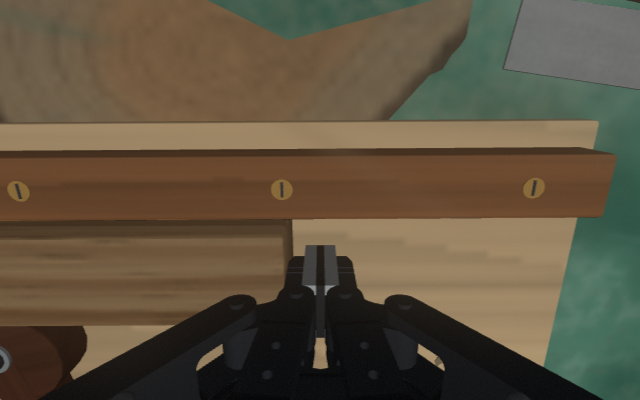

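Call:
carry_out(
  rows=[
    [[0, -0.006, 0, 0], [0, -0.012, 0, 0], [0, -0.018, 0, 0], [0, -0.024, 0, 0], [0, -0.03, 0, 0], [0, -0.036, 0, 0], [0, -0.041, 0, 0], [0, -0.046, 0, 0], [0, -0.05, 0, 0], [0, -0.053, 0, 0], [0, -0.056, 0, 0], [0, -0.058, 0, 0]],
  ],
)

```text
clock: 12.33
position: [0.6214, 0.0413, -0.0016]
tool_rot: [3.142, 0.0, 0.176]
force: [-1.5, -2.1, 0.9]
grip_width: 0.0001
finger_force: 1.3
```

Call:
carry_out(
  rows=[
    [[0, -0.002, 0, 0], [0, -0.003, 0, 0], [0, -0.004, 0, 0], [0, -0.005, 0, 0], [0, -0.006, 0, 0], [0, -0.006, 0, 0]],
  ],
)

```text
clock: 12.83
position: [0.6205, 0.0473, -0.0016]
tool_rot: [-3.141, -0.0, 0.176]
force: [0.2, -0.7, -0.6]
grip_width: -0.0002
finger_force: 0.3
```

Call:
carry_out(
  rows=[
    [[0, -0.001, 0, 0], [0, -0.002, 0, 0], [0, -0.003, 0, 0], [0, -0.003, 0, 0]],
  ],
)

```text
clock: 13.17
position: [0.6199, 0.0504, -0.0016]
tool_rot: [-3.141, -0.0, 0.177]
force: [-0.4, -0.3, -0.5]
grip_width: 0.0004
finger_force: 0.0
```

Call:
carry_out(
  rows=[
    [[0, -0.001, 0, 0], [0, -0.002, 0, 0], [0, -0.003, 0, 0], [0, -0.004, 0, 0], [0, -0.004, 0, 0]],
  ],
)

```text
clock: 13.58
position: [0.6198, 0.0508, -0.0014]
tool_rot: [3.138, -0.0, 0.174]
force: [2.1, -14.3, 1.7]
grip_width: -0.0004
finger_force: 7.6
```

Call:
carry_out(
  rows=[
    [[0, -0.001, 0, 0], [0, -0.002, 0, 0], [0, -0.003, 0, 0], [0, -0.003, 0, 0]],
  ],
)

```text
clock: 13.92
position: [0.6197, 0.0509, -0.0012]
tool_rot: [3.136, -0.0, 0.172]
force: [6.3, -28.1, 4.3]
grip_width: 0.0002
finger_force: 14.1
```

Call:
carry_out(
  rows=[
    [[0, 0.02, 0, 0], [0, 0.04, 0, 0], [-0.02, 0.04, -0.04, 0], [-0.03, 0.04, -0.06, 0], [-0.03, 0.04, -0.06, 0]],
  ],
)

```text
clock: 14.33
position: [0.5965, 0.0115, 0.0622]
tool_rot: [3.141, -0.004, 0.175]
force: [0.9, -0.2, 0.1]
grip_width: -0.0001
finger_force: 0.0
```

Run:
```python
from h import *
st();f=bot.grab_frame("wrist");save(f,"w6.png")
```

```text
t 14.33 jig [  4.8 -30.8] z 62.2 yaw 0.175 F jig [ 0.8 -0.3] 0.1
```

View pics/w6.png

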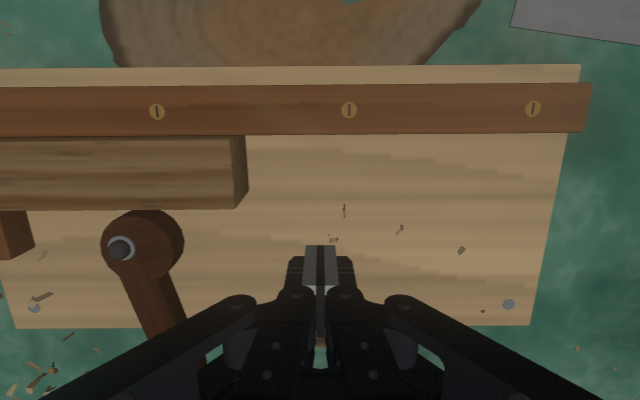

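Call:
carry_out(
  rows=[
    [[-0.03, -0.035, 0, 0], [-0.06, -0.07, 0, 0], [-0.09, -0.11, 0, 0], [-0.115, -0.14, 0, 0], [-0.117, -0.146, 0, 0], [-0.117, -0.146, 0.02, 0], [-0.117, -0.146, 0.045, 0], [-0.117, -0.146, 0.06, 0], [-0.117, -0.146, 0.066, 0], [-0.117, -0.146, 0.066, 0]],
  ],
)

```text
clock: 15.22
position: [0.4545, 0.1355, -0.0089]
tool_rot: [3.141, 0.002, 0.177]
force: [-0.5, -0.1, 0.7]
grip_width: -0.0001
finger_force: 0.0
```

Run:
```python
from h import *
st();f=bot.grab_frame("wrist");save(f,"w7.png")
```

```text
t 15.22 jig [-112.5  116.6] z -8.9 yaw 0.177 F jig [-0.6 -0. ] 0.7
```

View pics/w7.png

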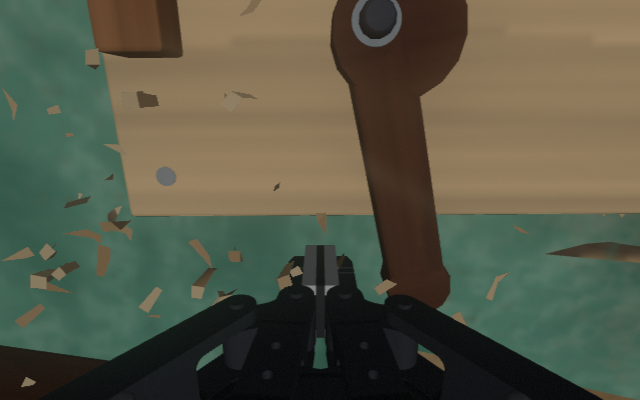

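Call:
carry_out(
  rows=[
    [[0, 0.012, -0.004, 0], [0, 0.02, -0.004, 0], [0, 0.028, -0.004, 0], [0, 0.036, -0.004, 0], [0.002, 0.045, -0.004, 0], [0.004, 0.054, -0.004, 0], [0.007, 0.063, -0.004, 0], [0.011, 0.072, -0.004, 0], [0.016, 0.08, -0.004, 0], [0.022, 0.088, -0.004, 0], [0.028, 0.095, -0.004, 0], [0.036, 0.102, -0.004, 0]],
  ],
)

```text
clock: 16.27
position: [0.5091, 0.0409, -0.0033]
tool_rot: [-3.141, -0.0, 0.176]
force: [-0.7, 2.2, 0.6]
grip_width: -0.0002
finger_force: 0.7
```

Run:
```python
from h import *
st();f=bot.grab_frame("wrist");save(f,"w8.png")
```

```text
t 16.27 jig [-75.9  13.7] z -3.3 yaw 0.176 F jig [-0.3  2.3] 0.6
```

View pics/w8.png

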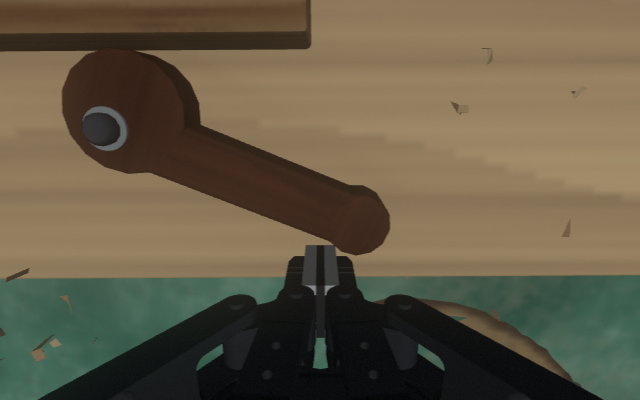

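Call:
carry_out(
  rows=[
    [[0.004, 0.003, 0, 0], [0.008, 0.006, 0, 0], [0.012, 0.008, 0, 0], [0.015, 0.01, 0, 0], [0.018, 0.011, 0, 0], [0.018, 0.011, 0, 0]],
  ],
)

```text
clock: 16.82
position: [0.5285, 0.0336, -0.0037]
tool_rot: [3.142, 0.0, 0.176]
force: [-1.4, 0.5, -0.3]
grip_width: 0.0002
finger_force: 0.6
```

Call:
carry_out(
  rows=[
    [[0.002, 0.001, 0, 0], [0.004, 0.002, 0, 0], [0.006, 0.003, 0, 0], [0.006, 0.003, 0, 0]],
  ],
)

```text
clock: 17.15
position: [0.5337, 0.0324, -0.0039]
tool_rot: [-3.141, 0.002, 0.177]
force: [-7.4, 4.4, 1.6]
grip_width: -0.0001
finger_force: 3.7
```

Call:
carry_out(
  rows=[
    [[0.002, 0.001, 0, 0], [0.003, 0.001, 0, 0], [0.003, 0.001, 0, 0]],
  ],
)

```text
clock: 17.4
position: [0.5364, 0.0322, -0.004]
tool_rot: [-3.141, 0.003, 0.177]
force: [-8.2, 6.0, 1.6]
grip_width: 0.0004
finger_force: 4.6
```

Run:
```python
from h import *
st();f=bot.grab_frame("wrist")
for k in ("lever_end","pivot"):
    for r in bot.spot_point(f,k)[:2]: print(k,round(r["conf"],2),np.round(r["position"]),J(onz(f,r["position"],.026)))
r=bot.spot_point(f,"batten_center")[:1]
for q in r: print(q["conf"],J(onz(f,q["position"],.034)))
```

```text
t 17.4 jig [-50.6   0.3] z -4.0 yaw 0.177 F jig [-7.   7.4] 1.6
lever_end 0.93 [340. 214.] [-0.02727077 -0.0087082 ]
pivot 0.91 [ 99. 184.] [-0.01290489  0.09813664]
0.63 [0.0379171  0.09512751]
```

Call:
carry_out(
  rows=[
    [[0.001, -0.001, 0, 0], [0.002, -0.001, 0, 0], [0.003, -0.001, 0, 0], [0.003, -0.001, 0, 0]],
  ],
)

```text
clock: 17.93
position: [0.5385, 0.0325, -0.0041]
tool_rot: [3.141, 0.004, 0.176]
force: [-11.1, -1.0, 4.6]
grip_width: -0.0001
finger_force: 5.5
```

Call:
carry_out(
  rows=[
    [[-0.01, 0, 0, 0], [-0.03, 0, 0, 0], [-0.045, 0, 0, 0], [-0.045, 0, -0.03, 0], [-0.045, 0, -0.07, 0], [-0.045, 0, -0.11, 0], [-0.045, 0, -0.15, 0], [-0.045, 0, -0.15, 0], [-0.045, 0, -0.15, 0]],
  ],
)

```text
clock: 18.68
position: [0.4978, 0.0249, 0.1486]
tool_rot: [3.141, -0.005, 0.176]
force: [0.6, -0.8, -0.4]
grip_width: 0.0001
finger_force: 0.0
```

Run:
```python
from h import *
np.set_printoptions(precision=4,suppress=True)
st();f=bot.grab_frame("wrist");save(f,"w9.png")
for k,z in dict(lever_end=.026,pivot=.026,batten_center=.034,seat=.034,stop=.014,fence=.014).items():
    for r in bot.spot_point(f,k)[:2]: print(k,round(r["conf"],2),np.round(r["position"]),J(onz(f,r["position"],z)))
for q in bot.regions_of(f,"batten_center")[:2]:
    p=np.argwhere(q["region"])[:,::-1].astype(np.float32);print(q["conf"],len(p),[np.round(J(onz(f,c,.054))*1000) for c in cv2.boxPoints(cv2.minAreaRect(p))])
```

```text
t 18.68 jig [-89.8   0. ] z 148.6 yaw 0.176 F jig [ 0.5 -0.9] -0.4
lever_end 0.59 [328. 110.] [-0.0258 -0.0074]
pivot 0.79 [202.  94.] [-0.0125  0.0986]
batten_center 0.93 [199.  24.] [0.039  0.0937]
stop 0.7 [113.  56.] [0.0186 0.1756]
fence 0.93 [311.   3.] [0.0579 0.007 ]
0.62 12181 [array([ 13., 180.]), array([ 51., 172.]), array([51., 15.]), array([12., 16.])]
```

```bash
python3 -c "
from workcell import bot
print(bot.job_done())"
```

```text
the job is handed in; nothing more can be done
None
```

I handed the job in: the batten is pushed home against fence and stop, the cam lever is at about 1.44 rad after a final 11 N push, and the arm is clear. The cam's force on the batten and the verdict were not reported. The real fingertips end about 29 mm short of the reported tool point, so the first push passed over the batten; going by the reported pose, the grasp point was then inside it, which could count as a fault. I also viewed 11 pictures against the limit of 10.

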